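# Open the griddle's rain hood and start it on its keys

### The job

Lift the orange lip of the clear rain hood on the griddle's control console and swing the hood up and back until it rests open on its stop. Then, with the hood open, start the griddle: press the yellow key, then the blue key, then the green key, each by itself, gently but fully down until you feel it stop, hold it there for about half a second and let it spring up before the next. Never press the red key or hit any key hard, leave the squeeze bottle, brush and bench scraper where they are, and finish with the hood open, all keys up and the robot clear of everything.

Things in the scene. Friction and masses are not known exactly. Their poses are not given: they have to be found in the camera images.
- griddle: Electric griddle, fixed. Origin on the table under the middle of its key panel; x points away from the robot at yaw 0, y along the console, z up. Control console: x -70 to 70, y -172 to 172 mm, open in front above a low wall (x -70 to -48, top z 65), side cheeks 10 thick up to z 142, rear wall (x 48 to 70) up to z 144. The cold plate, 500 wide, lies behind it (x 70 to 368, up to z 115).
- panel (a point): Middle of the black key panel between the cheeks, 85 mm above the table, axes parallel to the griddle's. The panel slopes 20 degrees, facing the robot and up: from 67 mm high at griddle x -50 to 103 mm at x 50. With the hood shut there is open room under it, from the front, for fingers.
- hood (a joint): Angle (rad) of the rain hood: 0 = shut, level over the keys; 1.92 = open on its stop, 20 degrees past upright. It turns up and back about the griddle's y axis at hood_hinge. Little friction, 0.26 to 0.46 kg; falls shut if let go before upright, falls on to its stop when past it. It can be lifted by hooking closed, tilted fingers under the lip.
- hood_hinge (a point): Middle of the hood's hinge line, at (60, 0, 150) mm in the griddle's frame (axes parallel to the griddle's).
- hood_lip (a point): Middle of the hood's free front edge (turns with the hood), at mid-thickness, 160 mm from the hinge line and 150 mm above the table when shut. The hood is 340 wide: a clear pane in a black frame 10 thick, ending in an orange lip 8 thick and 26 deep that juts 30 mm out in front of the console.
- key_yellow_face (a point): Middle of the yellow key's bezel (44 mm across, 2 high) on the panel; z is the key's axis, square to the panel, pointing out; y runs along the row. Four keys in a row, 62 mm apart, order varies. Caps are cylinders 32 mm across. They have settled unevenly: each unpressed cap's flat top stands 14 to 28 mm out from this point along z, different for each key and not measured: feel for it.
- key_blue_face (a point): The same for the blue key.
- key_green_face (a point): The same for the green key.
- key_red_face (a point): The same for the red (stop) key, which must not be pressed.
- key_yellow (a joint): How far the yellow cap is pressed from its own rest height (m): 0 = up, 0.007 = fully down. The spring takes 1.2 N to start and 5 N at the bottom; there a rubber cushion is felt, which gives only from 6 N, at 5 N per mm, for 2 mm (not counted in this value); beyond that it is rigid. A force stop of 6 to 7 N along its axis at 12 mm/s presses it fully and gently; 25 N is hard.
- key_blue (a joint): The same for the blue key.
- key_green (a joint): The same for the green key.
- key_red (a joint): The same for the red key.
- squeeze_bottle: Empty clear squeeze bottle, 60 mm across and 190 high with a red cap, standing to the left of the console; origin under its middle. Bystander.
- brush: Black silicone brush lying on the table to the right of the console; origin underneath it, x along its length, handle to -x. Bystander.
- bench_scraper: Steel bench scraper with a black grip, 118 by 150 mm, 22 high, lying flat in front of the console; origin underneath. Bystander.

How it is judged:
By the outcome, as a careful person would: the job done as asked, in the order asked, and still so for the second after the job is handed in, with the robot touching nothing.
It also fails if it takes over 64 s, if anything falls off the work surface, if the arm or the gripper's body presses on something with over 40 N, if the wrist force passes 120 N, or if a joint passes its speed limit or range.

### The arm

A 6-joint arm with a two-finger parallel gripper is mounted at the origin on the work surface. World frame = base frame: x ahead of the robot, y to its left, z up, the work surface at z = 0. Lengths are in m, angles in rad, forces in N, time in s.
With the tool pointing down it reaches from about 0.275 to 0.775 m from the base axis. Payload 14.6 kg.
Tool frame: the origin (TCP) lies at the very end of the fingers, on their centre line; the grasp point (between the pads) lies arm.grip_depth behind it (arm.grip_depth is the distance from the TCP to the grasp point, in m); x points along the fingers, y is the direction in which the jaws open and shut, and the axes are right-handed (so a half turn about x gives the same grasp; the last joint's range is limited). The gripper opens to 85 mm and grips with 20 to 120 N. Pads are 22 mm wide; open, the fingers measure 114 mm over their backs; the gripper's body (76 mm by 85 mm) begins 54 mm behind the grasp point. The pads swing forward as they close: fully open they stand 13 mm farther back than shut.
Start: joints at [-1.484, 0.263, -0.048, 1.259, 0, 1.415], TCP at [0.126, -0.51, 0.231] pointing down, gripper open.
Joint ranges: [-2.65, 2.65], [-0.89, 1.7], [-1.18, 1.37], [-2.13, 2.11], [-1.35, 1.29], [-3.14, 3.14]. Speed limits (rad/s): [1.89, 1.89, 2.57, 2.79, 3.14, 3.14].

### API

Orientations are given as a unit quaternion [w, x, y, z].
In Python, from workcell import arm, vision gives the robot as it stands. The module is installed in compiled form; this text tells all that it offers. Calls block until the motion is done:
- arm.move_to(position, orientation): joint-space move of the TCP to a pose.
- arm.move_linear(position, rot=None, rate=0.15): straight line of the TCP; rot=None keeps the orientation; rate is the mean speed in m/s.
- arm.set_joints(angles): joint-space move.
- arm.move_gripper(opening, force=None): opening from 0.0 (shut) to 1.0 (fully open); force is the grip in N (None keeps the last); returns when the fingers have stopped.
- arm.hold(seconds).
- arm.solve_ik(position, orientation): joint angles nearest the present ones, or None.
- arm.observe(): the state.
- vision.grab_frame(name): name is "scene" or "top" or "wrist"; returns the picture (384x512x3 uint8, blue, green, red); there is no depth.
- vision.camera_model(name): a dict with "fx", "fy", "cx", "cy" (pixels), "k1" (the pictures are not rectified: a ray, as slopes to the right and down, at radius r is drawn at 1 + k1 r^2 times it, then the intrinsics apply), "rvec" (rotation vector, rad) and "tvec" (3), from world to camera coordinates, as OpenCV has them. Camera axes: x right, y down, z forward; pixel columns grow to the right and rows downward; lengths in m; the calibration is good to about 2 mm. A picture is of the moment at which its call begins: read the wrist's pose just before it. camera_model takes no time and is no camera call; for the wrist camera it gives the pose at the moment of the call.
A pose or a line that the arm cannot do raises arm.IKError and nothing moves.
- arm.close_job(): hands the job in, once; it reports no verdict.
The state is a dict: "time": time; "qpos": joint angles; "joint_vel": joint speeds; "joint_torque": joint torques, N m; "eef_pos": TCP position; "eef_rot": TCP orientation; "contact_force": force on the tool from outside, world axes, zero at the start; "torque": the same for the moment, N m; "width": opening from 0.0 (shut) to 1.0 (fully open).
Only numpy, scipy, OpenCV 4.12 (cv2) and the standard library are available. Lean on these libraries where they do the work, as an engineer would, in place of code of your own. Each camera call takes 0.05 s, during which the arm holds its last target. There are 200 camera calls.

## Working session

There is one attempt and no reset: what is moved stays moved. The work goes in short steps, each a Python script; the robot and the scene stay as the last script left them, time stands still between calls to the robot, and variables do not carry over. Pictures are saved under pics/ and viewed, about 8 in all and at most 12, crops included, and the job is handed in when it is done.

```bash
mkdir -p pics; python3 - <<'E'
from workcell import arm, vision
import cv2, numpy as np
a=vision.grab_frame("scene"); b=vision.grab_frame("top")
cv2.imwrite("pics/scene0.png",a); cv2.imwrite("pics/top0.png",b)
for n in("scene","top","wrist"): 
    m=vision.camera_model(n); print(n,{k:np.round(v,4).tolist() for k,v in m.items()})
s=arm.observe(); print({k:np.round(v,3).tolist() for k,v in s.items()}, arm.grip_depth)
E
```

```text
scene {'fx': 447.3402, 'fy': 447.3402, 'cx': 257.5494, 'cy': 186.9641, 'k1': -0.1149, 'rvec': [2.0343, 1.5512, -0.5234], 'tvec': [-0.1605, -0.339, 1.3661]}
top {'fx': 356.4018, 'fy': 356.4018, 'cx': 250.838, 'cy': 194.4336, 'k1': -0.0816, 'rvec': [2.1348, -2.1839, 0.0953], 'tvec': [0.0117, 0.5539, 0.844]}
wrist {'fx': 281.2964, 'fy': 281.2964, 'cx': 254.9538, 'cy': 188.6891, 'k1': -0.0628, 'rvec': [-2.3028, 1.8039, 0.2419], 'tvec': [-0.524, -0.034, 0.3785]}
{'time': 0.1, 'qpos': [-1.484, 0.263, -0.049, 1.259, 0.0, 1.415], 'joint_vel': [-0.0, -0.0, 0.003, 0.001, 0.002, 0.001], 'joint_torque': [0.004, -63.858, 38.506, 0.01, -0.0, 0.0], 'eef_pos': [0.126, -0.509, 0.231], 'eef_rot': [0.085, 0.702, 0.086, -0.702], 'contact_force': [-0.43, 0.782, -1.223], 'torque': [0.0, 0.007, 0.018], 'width': 1.0} 0.0187
```

View pics/scene0.png

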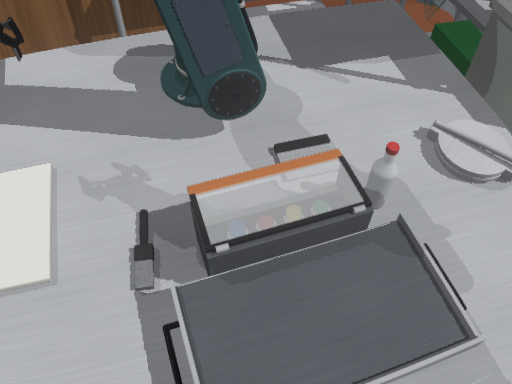

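View pics/top0.png

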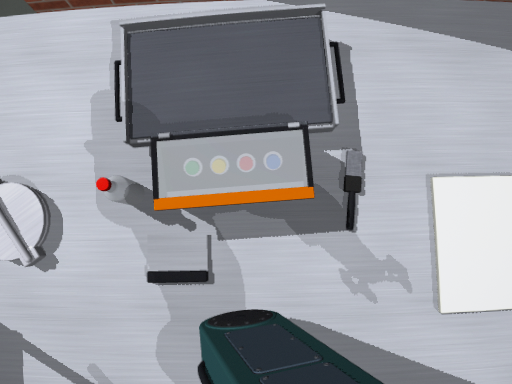

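The top view shows the keys from left to right: green (193,167), yellow (219,165), red (246,162) and blue (273,161). The orange lip runs from (153,204) to (314,193). The bottle is at (110,187), the scraper at (178,260) and the brush at (352,190). The scene view agrees.

```bash
cat > h.py <<'E'
import numpy as np, cv2
from workcell import arm, vision
from scipy.spatial.transform import Rotation as R
def ray(name,uv,m=None):
    m=m or vision.camera_model(name)
    K=np.array([[m['fx'],0,m['cx']],[0,m['fy'],m['cy']],[0,0,1]])
    p=cv2.undistortPoints(np.array(uv,float).reshape(-1,1,2),K,np.array([m['k1'],0,0,0,0.])).reshape(-1,2)
    Rm=cv2.Rodrigues(np.array(m['rvec'],float))[0]; t=np.array(m['tvec'],float).ravel()
    d=np.c_[p,np.ones(len(p))]@Rm
    return -Rm.T@t,d
def onplane(name,uv,z,m=None):
    c,d=ray(name,uv,m); return c+d*((z-c[2])/d[:,2])[:,None]
def big(mask):
    cs,_=cv2.findContours(mask.astype(np.uint8),cv2.RETR_EXTERNAL,cv2.CHAIN_APPROX_NONE)
    return max(cs,key=cv2.contourArea).reshape(-1,2)
E
python3 - <<'E'
from h import *
for n in("top","scene"):
    im=cv2.imread(f"pics/{n}0.png"); h=cv2.cvtColor(im,cv2.COLOR_BGR2HSV)
    c=big((h[...,0]>5)&(h[...,0]<16)&(h[...,1]>170)&(h[...,2]>120)&(np.arange(384)[:,None]>130))
    P=onplane(n,c,0.154)[:,:2]
    (ce,sz,an)=cv2.minAreaRect((P*1000).astype(np.float32)); bx=cv2.boxPoints((ce,sz,an))
    e=max([bx[1]-bx[0],bx[2]-bx[1]],key=np.linalg.norm); e=e if e[1]>0 else -e
    yaw=np.arctan2(-e[0],e[1]); ex=np.array([np.cos(yaw),np.sin(yaw)])
    print(n,"lip centre",ce,sz,"yaw deg",np.degrees(yaw),"origin",np.array(ce)+87*ex)
    if n=="top":
        k=onplane(n,[[193,167],[219,165],[246,162],[273,161]],0.105)
        print(np.round(k*1000)); print(np.round(k.mean(0)*1000))
    # bystanders
print(onplane("top",[[104,184]],.19), onplane("top",[[148,284],[209,278],[147,240],[210,236],[352,150],[352,230]],.01))
E
```

```text
top lip centre (534.3255615234375, 34.36250305175781) (24.68606185913086, 337.50775146484375) yaw deg 3.1602578 origin [621.19325256  39.15872145]
[[612. 128. 105.]
 [615.  68. 105.]
 [620.   7. 105.]
 [621. -54. 105.]]
[617.  37. 105.]Traceback (most recent call last):
  File "<stdin>", line 4, in <module>
  File "h.py", line 15, in big
    return max(cs,key=cv2.contourArea).reshape(-1,2)
           ~~~^^^^^^^^^^^^^^^^^^^^^^^^
ValueError: max() iterable argument is empty
```

```bash
cat >> h.py <<'E'
YAW=np.radians(3.1); O=np.array([.6205,.039,0]); G=R.from_euler('z',YAW)
def W(p): return O+G.apply(np.asarray(p,float))        # griddle -> world
def quat(d,s=1):                                       # tool pitched d deg below horizontal
    d=np.radians(d); x=np.array([np.cos(d),0,-np.sin(d)]); y=np.array([0,s,0.])
    return (G*R.from_matrix(np.c_[x,y,np.cross(x,y)])).as_quat(scalar_first=True)
def tip(th,d,r=.150,gap=0.0,half=.011):
    """TCP so that the upper tip corner touches the hood underside at radius r, angle th"""
    c=np.array([.06-r*np.cos(th),0,.15+r*np.sin(th)])-(.004+gap)*np.array([np.sin(th),0,np.cos(th)])
    d=np.radians(d); up=np.array([np.sin(d),0,np.cos(d)])
    return c-half*up
E
python3 - <<'E'
from h import *
print(np.round(R.from_quat(arm.observe()['eef_rot'],scalar_first=True).as_matrix(),2))
for s in(1,-1):
  for d in (0,15,30,45):
    for th in(0,1,1.6,1.9):
        q=arm.solve_ik(W(tip(th,d)),quat(d,s)); print(s,d,th,None if q is None else np.round(q,2))
    q=arm.solve_ik(W([-.17,0,.14]),quat(d,s)); print(s,d,'pre',None if q is None else np.round(q,2))
  q=arm.solve_ik(W([-.01,.093,.2]),quat(70,s)); print('key',q)
E
```

```text
[[-0.    0.24 -0.97]
 [ 0.   -0.97 -0.24]
 [-1.   -0.   -0.  ]]
1 0 0 None
1 0 1 None
1 0 1.6 None
1 0 1.9 None
1 0 pre None
1 15 0 None
1 15 1 None
1 15 1.6 [-0.14  0.16 -1.08 -0.97  0.18 -0.05]
1 15 1.9 [-0.12  0.24 -1.   -0.97  0.16 -0.04]
1 15 pre None
1 30 0 None
1 30 1 [-0.17 -0.09 -1.   -0.37  0.19 -0.11]
1 30 1.6 [-0.12  0.02 -0.8  -0.29  0.15 -0.09]
1 30 1.9 [-0.11  0.11 -0.73 -0.31  0.14 -0.08]
1 30 pre None
1 45 0 [-0.18 -0.01 -1.08 -0.27  0.17 -0.17]
1 45 1 [-0.14 -0.09 -0.7   0.18  0.14 -0.14]
1 45 1.6 [-0.11  0.04 -0.5   0.25  0.11 -0.11]
1 45 1.9 [-0.09  0.12 -0.43  0.24  0.1  -0.1 ]
1 45 pre None
key [ 0.08743932  0.20706595 -0.28354566  0.73129743 -0.01139907  0.03132517]
-1 0 0 None
-1 0 1 None
-1 0 1.6 None
-1 0 1.9 None
-1 0 pre None
-1 15 0 None
-1 15 1 None
-1 15 1.6 [-0.14  0.16 -1.08 -0.97  0.18  3.09]
-1 15 1.9 [-0.12  0.24 -1.   -0.97  0.16  3.1 ]
-1 15 pre None
-1 30 0 None
-1 30 1 [-0.17 -0.09 -1.   -0.37  0.19  3.03]
-1 30 1.6 [-0.12  0.02 -0.8  -0.29  0.15  3.05]
-1 30 1.9 [-0.11  0.11 -0.73 -0.31  0.14  3.06]
-1 30 pre None
-1 45 0 [-0.18 -0.01 -1.08 -0.27  0.17  2.97]
-1 45 1 [-0.14 -0.09 -0.7   0.18  0.14  3.  ]
-1 45 1.6 [-0.11  0.04 -0.5   0.25  0.11  3.03]
-1 45 1.9 [-0.09  0.12 -0.43  0.24  0.1   3.04]
-1 45 pre None
key [ 0.08743932  0.20706595 -0.28354566  0.73129743 -0.01139907 -3.11026748]
```

```bash
cat >> h.py <<'E'
def way(th):
    d=55-20*min(th/1.2,1); r=.145
    return W(tip(th,d,r,gap=(.16-r)*np.tan(max(np.radians(d)-th,0)))),quat(d)
PRE=[(W([-.150,0,.150]),quat(58)),(W([-.122,0,.098]),quat(55)),(W([-.094,0,.098]),quat(55))]
ARC=list(np.linspace(0.05,1.85,13))
E
python3 - <<'E'
from h import *
ok=True
for p,q in PRE+[way(t) for t in ARC]:
    s=arm.solve_ik(p,q); print(np.round(p,3),None if s is None else np.round(s,2)); ok&=s is not None
if ok:
    arm.move_gripper(0.0,force=40)
    arm.move_to(*PRE[0]); arm.move_linear(*PRE[1],rate=.1)
    s=arm.observe(); print(s['time'],s['eef_pos'],s['contact_force'],s['width'])
    cv2.imwrite("pics/w1.png",np.hstack([vision.grab_frame("wrist")[:,:400],vision.grab_frame("top")[:,100:500]]))
E
```

```text
[0.471 0.031 0.15 ] [-0.19 -0.1  -0.89  0.24  0.13 -0.2 ]
[0.499 0.032 0.098] [-0.17  0.03 -1.01 -0.07  0.13 -0.19]
[0.527 0.034 0.098] [-0.16  0.08 -0.96 -0.07  0.12 -0.17]
[0.526 0.034 0.128] [-0.16  0.02 -0.92  0.02  0.12 -0.17]
[0.527 0.034 0.156] [-0.16 -0.03 -0.91  0.04  0.13 -0.17]
[0.532 0.034 0.181] [-0.17 -0.07 -0.89  0.05  0.14 -0.17]
[0.541 0.035 0.204] [-0.17 -0.1  -0.88  0.05  0.15 -0.16]
[0.554 0.035 0.225] [-0.16 -0.11 -0.86  0.03  0.16 -0.15]
[0.569 0.036 0.243] [-0.16 -0.11 -0.85  0.    0.16 -0.14]
[0.586 0.037 0.257] [-0.15 -0.1  -0.84 -0.04  0.16 -0.13]
[0.605 0.038 0.269] [-0.15 -0.08 -0.83 -0.1   0.16 -0.12]
[0.625 0.039 0.277] [-0.14 -0.06 -0.82 -0.14  0.16 -0.11]
[0.646 0.04  0.283] [-0.13 -0.03 -0.77 -0.12  0.15 -0.11]
[0.667 0.042 0.286] [-0.12  0.01 -0.73 -0.12  0.14 -0.1 ]
[0.689 0.043 0.285] [-0.11  0.05 -0.69 -0.12  0.14 -0.1 ]
[0.71  0.044 0.281] [-0.11  0.09 -0.66 -0.13  0.13 -0.09]
3.8917 [0.49880299 0.03219613 0.09825549] [0.10015343 0.56619038 0.26956116] 0.0026496024243837383
```

View pics/w1.png

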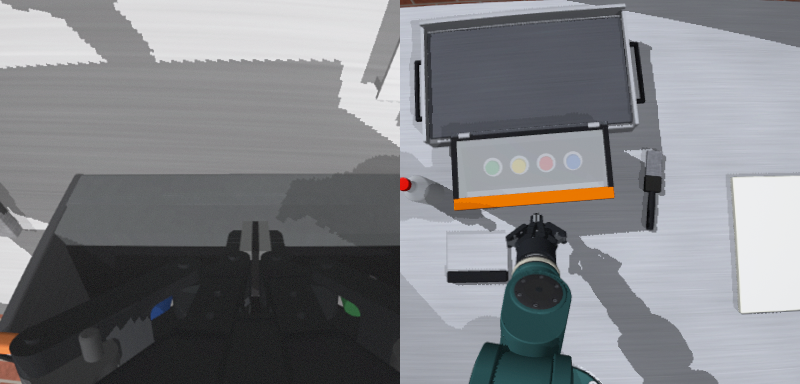

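The top view shows the fingertips at about (537,215), just in front of the lip at mid-width. The wrist view shows the console front, with nothing touched. Next I hook the lip and lift.

```bash
python3 - <<'E'
from h import *
arm.move_linear(*PRE[2],rate=.06)
f0=np.array(arm.observe()['contact_force'])
for i,t in enumerate(ARC):
    p,q=way(t); arm.move_linear(p,q,rate=.05 if i<2 or i>9 else .09)
    s=arm.observe(); f=np.array(s['contact_force'])-f0; print(round(t,2),np.round(f,1),round(s['time'],2))
    if i==2: cv2.imwrite("pics/t2.png",vision.grab_frame("top"))
    if np.linalg.norm(f)>20: print("STOP"); break
cv2.imwrite("pics/t3.png",np.hstack([vision.grab_frame("scene")[60:300,130:450],vision.grab_frame("top")[60:300,80:400]]))
E
```

```text
0.05 [-0.2 -1.4 -1.9] 5.36
0.2 [ 1.1 -1.4 -0.2] 6.06
0.35 [ 0.1  0.1 -0.8] 6.49
0.5 [-0.5 -1.9 -0.8] 6.97
0.65 [-0.3 -1.7 -0.9] 7.39
0.8 [-0.8 -1.6  0.9] 7.8
0.95 [-1.2 -1.3  0.2] 8.19
1.1 [-0.1 -1.2  0.7] 8.58
1.25 [-0.1 -0.8  1.5] 8.97
1.4 [ 0.3 -0.2 -0.6] 9.37
1.55 [-0.3 -1.2 -0.1] 9.95
1.7 [-0.2 -0.6  0.4] 10.53
1.85 [ 0.5 -0.8  0.1] 11.12
```

View pics/t3.png

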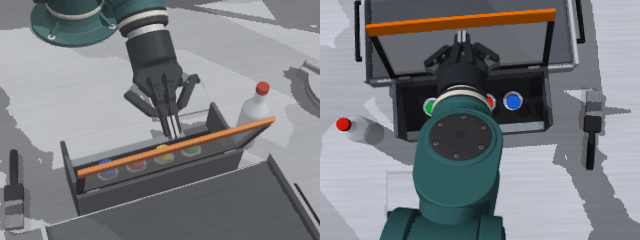

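The hood is open in both views, leaning back past upright behind the keys. I'll retreat and measure the uncovered keys.

```bash
cat > meas.py <<'E'
from h import *
def blobs(name,im,h):
    """colour blobs -> griddle-frame points on the plane parallel to the panel, h above it"""
    hsv=cv2.cvtColor(im,cv2.COLOR_BGR2HSV); rng=dict(yellow=(20,34),green=(45,85),blue=(100,125),red=(170,188))
    n=G.apply([-np.sin(np.radians(20)),0,np.cos(np.radians(20))]); p0=W([0,0,.085])+h*n
    out={}
    for k,(a,b) in rng.items():
        hh=hsv[...,0].astype(int); hh=np.where((k=='red')&(hh<8),hh+180,hh)
        m=((hh>=a)&(hh<=b)&(hsv[...,1]>110)&(hsv[...,2]>60)).astype(np.uint8)
        c,d=ray(name,[[0,0]]) ; best=None
        for ct in cv2.findContours(m,cv2.RETR_EXTERNAL,cv2.CHAIN_APPROX_NONE)[0]:
            if cv2.contourArea(ct)<40: continue
            uv=cv2.minEnclosingCircle(ct)[0]; c,d=ray(name,[uv]); d=d[0]
            P=c+d*((p0-c)@n)/(d@n); g=G.inv().apply(P-O)
            if abs(g[0])<.04 and abs(g[1])<.13 and (best is None or cv2.contourArea(ct)>best[0]): best=(cv2.contourArea(ct),np.round(uv),np.round(g*1000,1))
        out[k]=best
    return out
E
python3 - <<'E'
from meas import *
arm.move_linear(W([-.06,0,.33]),quat(45),rate=.15)
arm.move_linear(W([-.06,0,.30]),quat(70),rate=.15)
ims={n:vision.grab_frame(n) for n in("wrist","top","scene")}
for n,im in ims.items():
    cv2.imwrite(f"pics/v_{n}.png",im)
    for h in (.016,.026): print(n,h,blobs(n,im,h))
print(arm.observe()['time'],arm.observe()['eef_pos'])
cv2.imwrite("pics/v.png",np.hstack([ims['wrist'][:,:400],ims['top'][:,100:500]]))
E
```

```text
wrist 0.016 {'yellow': (489.0, array([280., 154.]), array([ -5.2,  32.2, 100.2])), 'green': (412.5, array([329., 154.]), array([-5.9, 93.6, 99.9])), 'blue': (559.5, array([180., 154.]), array([ -5.3, -92.7, 100.1])), 'red': (462.0, array([231., 154.]), array([ -5.9, -29.3,  99.9]))}
wrist 0.026 {'yellow': (489.0, array([280., 154.]), array([ -9.9,  31.3, 109.1])), 'green': (412.5, array([329., 154.]), array([-10.7,  90.9, 108.8])), 'blue': (559.5, array([180., 154.]), array([-10., -90., 109.])), 'red': (462.0, array([231., 154.]), array([-10.6, -28.5, 108.8]))}
top 0.016 {'yellow': (71.0, array([218., 164.]), array([ -1.2,  31. , 101.6])), 'green': (101.0, array([192., 167.]), array([ -3.2,  92.3, 100.9])), 'blue': (146.5, array([273., 161.]), array([ -4.5, -92.3, 100.4])), 'red': (138.0, array([246., 163.]), array([ -3.7, -31. , 100.7]))}
top 0.026 {'yellow': (71.0, array([218., 164.]), array([ -3.2,  30.1, 111.5])), 'green': (101.0, array([192., 167.]), array([ -5.2,  90.6, 110.8])), 'blue': (146.5, array([273., 161.]), array([ -6.5, -91.7, 110.3])), 'red': (138.0, array([246., 163.]), array([ -5.7, -31.2, 110.6]))}
scene 0.016 {'yellow': None, 'green': None, 'blue': None, 'red': None}
scene 0.026 {'yellow': None, 'green': None, 'blue': None, 'red': None}
13.2917 [0.55993865 0.03580669 0.30016361]
```

View pics/v.png

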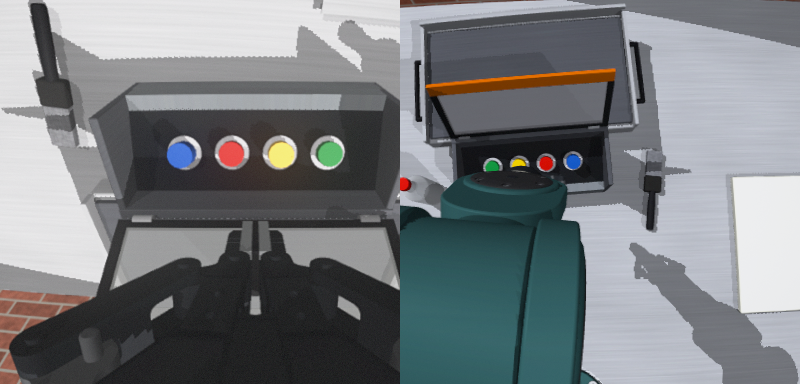

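Cap positions match the nominal row to within 2–3 mm: blue at y −93, red −31, yellow +31 and green +93. First key is yellow, with a noise check and a force-stepped press.

```bash
cat > press.py <<'E'
from h import *
A=np.radians(20); N=np.array([-np.sin(A),0,np.cos(A)]); NW=G.apply(N); Q=quat(70)
KY=dict(yellow=.031,blue=-.093,green=.093,red=-.031)
def pt(k,s): return W(np.array([0,KY[k],.085])+s*N)
def force(n=4):
    v=[]
    for _ in range(n): v.append(np.array(arm.observe()['contact_force'])@NW); arm.hold(.008)
    return np.mean(v),np.std(v)
def press(k):
    arm.move_linear(pt(k,.075),Q,rate=.15); arm.move_linear(pt(k,.034),rate=.05); arm.hold(.2)
    f0,sd=force(12); print(k,"baseline",round(f0,2),"sd",round(sd,2),"t",round(arm.observe()['time'],2))
    log=[]; s=.034; ok=False
    while s>.002:
        s-=.0005; arm.move_linear(pt(k,s),rate=.012); f=force()[0]-f0; log.append((round(s*1000,1),round(f,1)))
        if f>6.4:
            f=force(8)[0]-f0
            if f>6.1: ok=True; break
    p=np.array(arm.observe()['eef_pos'])
    arm.hold(.35); fh=force(10)[0]-f0; arm.hold(.1)
    print(log[-32:]); print("stop",ok,"s_cmd",s,"s_act",(p-pt(k,0))@NW,"hold force",round(fh,2))
    arm.move_linear(pt(k,s+.015),rate=.03); arm.move_linear(pt(k,.075),rate=.1)
    print("after",round(force(8)[0]-f0,2),"t",round(arm.observe()['time'],2)); return ok
E
python3 -c "
from press import *
press('yellow')"
```

```text
yellow baseline 0.22 sd 0.39 t 15.72
[(31.5, np.float64(-0.1)), (31.0, np.float64(-0.6)), (30.5, np.float64(-0.4)), (30.0, np.float64(-0.6)), (29.5, np.float64(0.1)), (29.0, np.float64(0.3)), (28.5, np.float64(-0.0)), (28.0, np.float64(-0.6)), (27.5, np.float64(-0.5)), (27.0, np.float64(-0.2)), (26.5, np.float64(0.1)), (26.0, np.float64(-0.1)), (25.5, np.float64(-0.2)), (25.0, np.float64(0.2)), (24.5, np.float64(-0.2)), (24.0, np.float64(-0.3)), (23.5, np.float64(0.9)), (23.0, np.float64(1.3)), (22.5, np.float64(1.1)), (22.0, np.float64(2.0)), (21.5, np.float64(2.1)), (21.0, np.float64(2.9)), (20.5, np.float64(2.9)), (20.0, np.float64(2.6)), (19.5, np.float64(3.3)), (19.0, np.float64(2.8)), (18.5, np.float64(3.9)), (18.0, np.float64(3.8)), (17.5, np.float64(4.0)), (17.0, np.float64(4.8)), (16.5, np.float64(6.3)), (16.0, np.float64(7.8))]
stop True s_cmd 0.015999999999999986 s_act 0.016165169357134995 hold force 8.06
after -0.35 t 27.82
```

Yellow worked: first contact at 23.7 mm, cushion at about 16.7 mm (7 mm of travel), held at 8 N and force back to zero after release. I'll use coarser steps before the cushion to save time, then press blue.

```bash
sed -i 's/^        s-=.0005; /        f=log[-1][1] if log else 0; s-=.0015 if f<.9 else .001 if f<3.8 else .0005; /; s/pt(k,.034),rate=.05/pt(k,.031),rate=.05/; s/s=.034;/s=.031;/; s/round(f,1)))/float(round(f,1))))/' press.py
python3 -c "
from press import *
press('blue')"
```

```text
blue baseline -0.08 sd 0.6 t 30.13
[(29.5, -0.1), (28.0, -0.1), (26.5, 0.1), (25.0, 1.3), (24.0, 2.3), (23.0, 3.0), (22.0, 3.2), (21.0, 3.9), (20.5, 4.2), (20.0, 4.2), (19.5, 4.7), (19.0, 6.7)]
stop True s_cmd 0.01899999999999999 s_act 0.01907864737840445 hold force 6.03
after -0.42 t 35.51
```

Blue reached its stop: the force jumped from 4.7 to 6.7 N within 0.5 mm, and it held at about 6 N. For green I'll use a slightly firmer threshold, then retreat and look.

```bash
sed -i 's/f>6.4:/f>6.5:/; s/f>6.1:/f>6.5:/' press.py
python3 - <<'E'
from press import *
from meas import blobs
press('green')
arm.move_linear(W([-.10,0,.30]),Q,rate=.2)
im={n:vision.grab_frame(n) for n in("wrist","top","scene")}
print(blobs("wrist",im['wrist'],.021)); s=arm.observe(); print(s['time'],s['contact_force'])
cv2.imwrite("pics/end.png",np.hstack([im['wrist'][:,:400],im['scene'][:,60:460]]))
E
```

```text
green baseline 0.12 sd 0.43 t 38.23
[(29.5, 0.0), (28.0, 0.1), (26.5, -0.3), (25.0, -0.1), (23.5, -0.1), (22.0, -0.2), (20.5, -0.2), (19.0, -0.4), (17.5, 0.1), (16.0, 1.3), (15.0, 1.2), (14.0, 2.1), (13.0, 2.4), (12.0, 3.5), (11.0, 3.6), (10.0, 4.5), (9.5, 5.1), (9.0, 5.6), (8.5, 8.2)]
stop True s_cmd 0.00849999999999998 s_act 0.008665529605208461 hold force 7.6
after -0.46 t 45.85
{'yellow': (455.5, array([279., 182.]), array([ -7.6,  32.2, 104.6])), 'green': (353.5, array([325., 181.]), array([ -8.6,  92.8, 104.2])), 'blue': (499.5, array([185., 182.]), array([ -7.3, -90.7, 104.7])), 'red': (406.5, array([232., 181.]), array([ -9.1, -28.6, 104. ]))}
47.0833 [ 0.12356006  0.10478808 -0.25404217]
```

View pics/end.png

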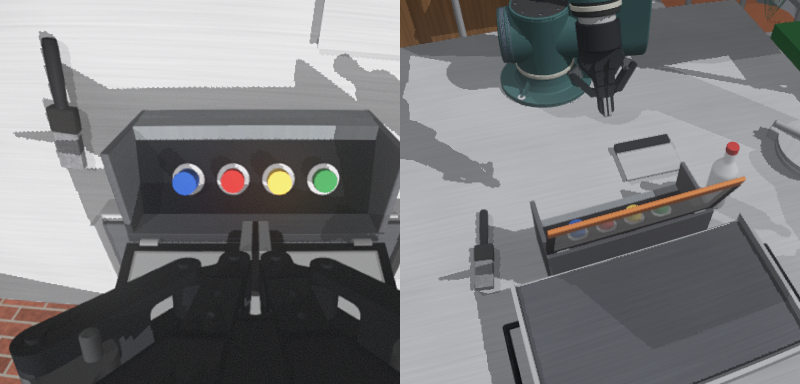

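The hood is still open and all four caps are up. The bottle, brush and scraper are in place and the arm is clear, so I'm handing in.

```bash
python3 -c "
from workcell import arm
arm.hold(.2); arm.close_job()"
```

```text
the job is handed in; nothing more can be done
```

The hood is open on its stop, and the yellow, blue and green keys were pressed in that order. I handed the job in at about 47 s of the 64 s limit; no verdict is reported.

- **Hood:** I hooked closed, tilted fingers under the lip and swung the hood up and back. Contact forces stayed around 2 N.
- **Keys:** Each key was force-stopped at its cushion, held for about half a second, and released.

| Key | Travel (mm) | Hold force (N) |
|---|---|---|
| Yellow | about 7 | 8.1 |
| Blue | about 7 | 6.0 |
| Green | about 7–8 | 7.6 |

- **Margins:** Yellow and green ran slightly over the suggested 6–7 N, still far below the 25 N that counts as hard. Blue had the thinnest margin; its jump from 4.7 to 6.7 N within 0.5 mm shows it reached its stop.
- **Last checks:** The final pictures show the hood open, all four caps apparently up, and the bottle, brush and scraper undisturbed. The arm is clear and the wrist force is about zero. The fingers never came down on the red key.
- **Did not work:** Colour detection failed in the scene camera, so I placed the griddle and keys from the top and wrist views. Those agreed with the stated key spacing to about 2–3 mm.

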